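Clamp the bottle behind the guard and start its leak test

ROBOT

A 6-joint arm with a two-finger parallel gripper is mounted at the origin on the work surface. World frame = base frame: x ahead of the robot, y to its left, z up, the work surface at z = 0. Lengths are in m, angles in rad, forces in N, time in s.
With the tool pointing down it reaches from about 0.375 to 0.9 m from the base axis. Payload 3.1 kg.
Tool frame: the origin (TCP) lies where the fingers leave the gripper's body, on its centre line; the fingertips stand 73 mm ahead of it and the grasp point (between the pads) lies 54 mm ahead of it; z points along the fingers, y is the line along which they close (so a half turn about z gives the same grasp; the last joint's range is limited). The gripper opens to 85 mm and grips with 20 to 120 N. Pads are 22 mm wide; open, the fingers measure 114 mm over their backs; the gripper's body (76 mm by 85 mm) begins 54 mm behind the grasp point. The pads swing forward as they close: fully open they stand 13 mm farther back than shut.
Start: joints at [-1.333, 0.527, 1.433, -0, 1.181, -0.178], TCP at [0.252, -0.572, 0.304] pointing down, gripper open.
Joint ranges: [-3.08, 3.08], [-0.75, 2.2], [0.22, 2.44], [-1.43, 4.57], [0, 2.65], [-2.85, 2.85]. Speed limits (rad/s): [2.79, 2.79, 3.14, 3.14, 3.14, 3.14].

INTERFACE

Orientations are given as a unit quaternion [x, y, z, w].
In Python, from station import manip gives the robot as it stands.
- The arm moves only by the tool step_arm, never from a script. Its argument "moves" is one flat list of numbers, 5 for each row, row after row: the opening, from 0 (shut) to 1 (fully open), then the shift along the world's x, y, z scaled (see below), then the turn about the world's z scaled (see below). In form: [fingers, x, y, z, yaw, fingers, x, y, z, yaw, ...]. A call has 1 to 12 rows; each row is the pose to reach, as a shift and turn from the pose commanded when the call began, turning the shorter way round; what a row does not reach only later rows make up. The controller multiplies each number of a shift by 200 mm and each number of a turn by pi rad. A row lasts 1/8 s, in which the tool goes at most 62.5 mm and 10.7 degrees, less where a joint would pass 70% of its speed; a pose out of reach is approached as far as the arm can. A call with a number of a shift or a turn outside -1 to 1 is refused whole. A call with a gripper value outside its range is refused whole. The fingers move at their own pace and stop on an object; "grip_force" is the grip in N (left out, the last holds). Time passes only in rows, so rows that repeat a pose let the fingers close. It gives the time, the measured TCP pose, the force, the opening and the grip force at its end, in the units of the state.
- manip.sense(): the state, without advancing time (a new reading comes with each control period).
- manip.snapshot(name): name is "scene" or "top" or "wrist"; returns a dict with "color" (420x560x3 uint8, blue, green, red), "z_map" (420x560 float32, m along the optical axis (not along the pixel's ray), 0 where there is no reading), "fovy" (degrees; the focal length in pixels is half the picture's height over the tangent of half this angle, whatever the lens; pixels are square), "cx", "cy" (the principal point, pixels), "R" (3x3) and "t" (3): a world point X has camera coordinates R X + t; the wrist camera has in their place "mount" (4x4, takes a point from camera to tool coordinates, whose origin is the TCP and whose axes are the flange's). Camera axes: x right, y down, z forward; pixel columns grow to the right and rows downward; lengths in m; the calibration is good to about 2 mm. A picture is of the moment at which its call begins: read the wrist's pose just before it.
- manip.sign_off(): hands the job in; it is judged then, once.
The state is a dict: "t": time; "q": joint angles; "qd": joint speeds; "tau": joint torques, N m; "tcp_pos": TCP position; "tool_rot": TCP orientation; "force": force on the tool from outside, world axes, zero at the start; "ft_torque": the same for the moment, N m; "finger_gap": opening from 0.0 (shut) to 1.0 (fully open); "gripper_force": force on a finger pad.
Only numpy, scipy, OpenCV 4.12 (cv2) and the standard library are available. Lean on these libraries where they do the work, as an engineer would, in place of code of your own. Each camera call takes 0.05 s, during which the arm holds its last target. There are 200 camera calls.

TASK

Start the leak test of the glass bottle in the stand: reach through the window in the top of the clear guard with the fingertips and press the clamp handle all the way down, so that the clamp stays shut with its rubber foot on the bottle's mouth, without touching the guard. Then press the flat start button on the button box fully in and let it go. Leave the mushroom-headed stop button and everything else on the bench alone; nothing is to be picked up or pushed aside.

Things in the scene. Friction and masses are not known exactly. Their poses are not given: they have to be found in the camera images.
- stand: bottle leak-test stand, fixed to the bench: aluminium base plate 270 x 190 mm, 12 mm thick, with a pedestal in the middle that carries a steel toggle clamp, and a plastic nest for the bottle behind it. Origin: centre of the plate's underside. Its x axis points from the clamp to the bottle, away from the handle side; y is across it, z up.
- guard: the clear hood fixed over the stand, a box of clear sheet in an aluminium frame, 250 mm along the stand's x, 170 mm along its y, flat top at 200 mm above the bench. Closed on all sides; the only opening is the window in its top. It must not be touched. Same origin and axes as the stand.
- window (a point): centre of the window in the hood's flat top, at the upper face of its black edge trim (201 mm above the bench). The clear opening is 100 mm along the stand's x by 80 mm along its y, with straight sides; the trim is 7 mm wide and rises only 1 mm above the top sheet. The window is straight above the clamp handle's grip. Axes as the stand's.
- clamp_handle (a joint): angle of the clamp handle above level, rad: 0 = level, fully down on its stop, clamped; 0.3 to 0.6 at the start; it can rise to 0.7. It turns about a horizontal pin along the stand's y through the point at x = 0, y = 0, z = 160 mm in the stand's frame, and reaches from there towards the stand's -x. It is stiff (about 0.35 N m of friction, a push of 6 to 10 N at the middle of the grip) and stays where it is left.
- handle_press (a point): the middle of the clamp handle's black grip, on its upper side, 56 mm from the pin along the handle and 9 mm above the handle's axis. The grip is a round bar 18 mm thick that reaches from 25 to 95 mm from the pin. Fully down, this point is at x = -56 mm, y = 0, z = 169 mm in the stand's frame, 32 mm below the window's upper face; the handle's axis is then level at z = 160 mm. The point's x axis runs along the handle towards the pin.
- seal_foot: round rubber foot, 45 mm diameter, 9 mm thick, sprung on the clamp's arm; it swings down on to the bottle's mouth as the handle goes down and, with the handle fully down, presses on it with 1 to 3 N. Its origin lies on its axis, 31 mm above its underside.
- bottle: the bottle under test: clear glass laboratory bottle without a cap, 56 mm diameter, 100 mm tall, standing loose in the nest inside the guard at x = 75 mm, y = 0 in the stand's frame. Origin: centre of its underside.
- button_box: grey box with two push buttons on its flat top, fixed to the bench: 80 mm (x) by 160 mm (y), top at 54 mm. Origin: centre of its underside. The start button is at y = +42 mm, the stop button at y = -42 mm, both at x = 0.
- start (a joint): travel of the start button, m: 0 = out, 0.006 = fully in. It is pressed straight down, springs back when let go, and needs about 5 N fully in.
- start_top (a point): centre of the top of the start button: the flat, round, black button, 32 mm diameter, in a steel collar of 48 mm diameter; its top is 76 mm above the bench when out and stands 10 mm above the collar.
- stop (a joint): travel of the stop button, m: 0 = out, 0.006 = fully in. It springs back.
- stop_top (a point): centre of the top of the stop button: the mushroom-headed black button, head 40 mm diameter, top 87 mm above the bench, 84 mm from the start button. To be left alone.
- next_bottle: a capped glass laboratory bottle with a red screw cap, 56 mm diameter, 107 mm tall, next in line for the test; a bystander, standing loose on the bench, to be left alone. Origin: centre of its underside.
- media_bottle: a larger capped glass bottle with a red cap, 70 mm diameter, 147 mm tall; a bystander, standing loose on the bench, to be left alone. Origin: centre of its underside.
- buffer_bottle: a larger capped glass bottle with a blue cap, 70 mm diameter, 147 mm tall; a bystander, standing loose on the bench, to be left alone. Origin: centre of its underside.
- beaker: an empty glass beaker, 69 mm diameter, 90 mm tall; a bystander, standing loose on the bench, to be left alone. Origin: centre of its underside.
- tip_box: a pipette-tip box with a clear lid, 120 x 82 mm, 71 mm tall; a bystander, standing loose on the bench, to be left alone. Origin: centre of its underside.
- spare_seal: a black rubber ring lying flat, 45 mm diameter, 9 mm thick; a bystander, standing loose on the bench, to be left alone. Origin: centre of its underside.
- marker: a marker pen lying on its side, 140 mm long, 17 mm thick; a bystander, standing loose on the bench, to be left alone. Origin: on the bench, under the middle of its length.
Things that resemble listed ones, but are neither listed nor needed, are in the scene too. What is shaped like the button_box but purple is not meant.

How it is judged:
On the way, in this order (a step that is already met when the one before it is completed fails the run):
1. the clamp handle is pressed fully down and the rubber foot bears on the bottle's mouth (value of joint clamp_handle below 0.06 rad and contact force between seal_foot and bottle above 0.5 N), for 0.2 s.
2. the start button is pressed in while the clamp is shut (all of step 1 and value of joint start above 0.004 m), for 0.1 s.
At the end, for the whole second after the job is handed in: The clamp handle is down (within 0.06 rad of level) and stays so by itself, the rubber foot presses on the bottle's mouth with more than 0.5 N, the bottle stands upright in its nest within 10 mm of where it stood, and both buttons are out (all of step 1 and value of joint each of start, stop below 0.0015 m and distance of bottle from where it was at the start of the episode below 0.01 m and angle between bottle's own z axis and vertical below 0.06 rad and linear speed of bottle below 0.02 m/s); the robot touches nothing.
It fails at once if the guard is touched (contact force between anything else and guard above 0.2 N).
It fails at once if start is pressed while the clamp is open (value of joint start above 0.004 m and value of joint clamp_handle above 0.06 rad).
It fails at once if the stop button is pressed (value of joint stop above 0.0015 m).
It fails at once if the bottle under test is lifted, shifted by more than 10 mm or tipped (distance of bottle from where it was at the start of the episode above 0.01 m or angle between bottle's own z axis and vertical above 0.1 rad).
It fails at once if a bystander is picked up, or moved by more than 20 mm (distance of any of next_bottle, media_bottle, buffer_bottle, beaker, tip_box, spare_seal, marker from where it was at the start of the episode above 0.02 m).
It also fails if it takes over 42 s, if anything falls off the work surface, if the arm or the gripper's body presses on something with over 40 N, if the wrist force passes 120 N, or if a joint passes its speed limit or range.

## Working session

There is one attempt and no reset: what is moved stays moved. The work goes in short steps, Python scripts to look and compute and a tool call to move; the robot and the scene stay as the last step left them, time stands still between calls to the robot, and variables do not carry over. Pictures are saved under pics/ and viewed, at most 10 in all, crops included, and the job is handed in when it is done.

Besides the shell and the picture viewer there is one more tool, called as name(argument=value, ...) on one line, values as JSON. step_arm: Moves the arm, as the interface text tells. Its arguments: {"type":"object","properties":{"moves":{"type":"array","items":{"type":"number"}},"grip_force":{"type":"number"}},"required":["moves"]}

```bash
mkdir -p pics; cat > h.py <<'E'
import numpy as np, cv2
from station import manip
def K(s):
    f=s["color"].shape[0]/2/np.tan(np.radians(s["fovy"])/2); return f,s["cx"],s["cy"]
def ray(s,u,v):
    f,cx,cy=K(s); d=np.array([(u-cx)/f,(v-cy)/f,1.]); R=np.array(s["R"]);t=np.array(s["t"])
    return -R.T@t, R.T@d
def plane(s,u,v,z):
    o,d=ray(s,u,v); return o+d*(z-o[2])/d[2]
def pt(s,u,v):
    o,d=ray(s,u,v); return o+d*s["z_map"][int(v),int(u)]
def proj(s,X):
    f,cx,cy=K(s); c=np.array(s["R"])@X+np.array(s["t"]); return c[0]/c[2]*f+cx,c[1]/c[2]*f+cy
E
python3 - <<'E'
from h import *
import pickle
for n in("scene","top"):
    s=manip.snapshot(n); cv2.imwrite(f"pics/{n}0.png",s["color"]); pickle.dump(s,open(n+".pkl","wb"))
    o,d=ray(s,280,210); print(n,s["fovy"],s["cx"],s["cy"],o,d)
st=manip.sense(); print(st["t"],st["tcp_pos"],st["tool_rot"],st["force"])
E
```

```text
scene 56.347469108166216 278.01721073613265 211.33356789474902 [ 1.3212423  -0.1447704   1.04835147] [-0.62363315  0.05109318 -0.78006943]
top 55.57373519557107 281.35875299692054 211.02388370850952 [ 0.38100618 -0.06866857  1.44941888] [ 0.13818283 -0.02257011 -0.99015874]
0.1 [ 0.25235048 -0.57124585  0.30302736] [ 9.78465889e-01  2.06406257e-01 -3.95397205e-05 -9.79088402e-04] [-0.19315076 -0.03434206  0.75093439]
```

View pics/scene0.png

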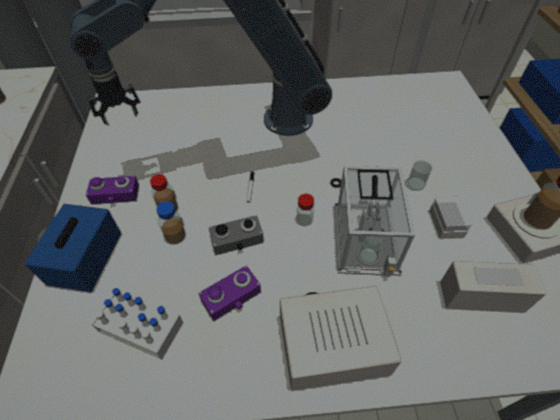

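View pics/top0.png

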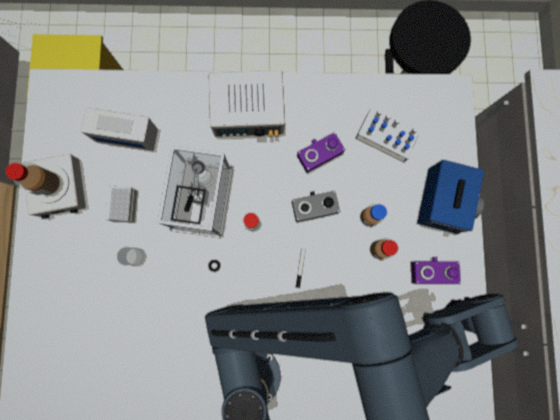

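The scene view shows the grey box at (237,234) and the guard at (374,220). The top view shows them at (316,206) and (198,190). The purple boxes are lookalikes: scene (112,190) and (230,292), top (436,271) and (320,152). I choose the grey one and will check it in a close crop.

```bash
python3 - <<'E'
import pickle,cv2,numpy as np
T=pickle.load(open("top.pkl","rb"))["color"];S=pickle.load(open("scene.pkl","rb"))["color"]
a=cv2.resize(T[145:240,155:255],(400,380),interpolation=cv2.INTER_CUBIC)
b=cv2.resize(S[160:280,325:425],(330,380),interpolation=cv2.INTER_CUBIC) if 0 else cv2.resize(S[160:280,330:420],(390,520),interpolation=cv2.INTER_CUBIC)
c=cv2.resize(T[180:230,280:350],(400,286//1),interpolation=cv2.INTER_CUBIC)[:210]
im=np.zeros((600,800,3),np.uint8); im[:380,:400]=a; im[380:590,:400]=c; im[:520,405:795]=b
cv2.imwrite("pics/crop1.png",im)
E
```

```text
(no output)
```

View pics/crop1.png

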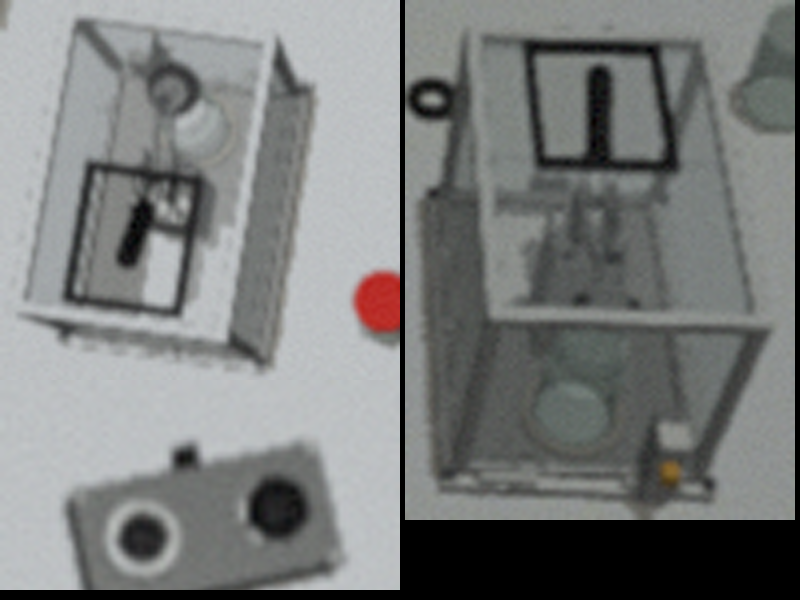

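The crop confirms the choice: a grey box with the flat black start button in a steel collar at crop (143,537), and the mushroom stop button at (277,508). The window trim shows in both views, with the black grip inside it. Next I measure from the two views.

```bash
cat > m.py <<'E'
from h import *
import pickle
T=pickle.load(open("top.pkl","rb"));S=pickle.load(open("scene.pkl","rb"))
t=lambda x,y:(155+x/4,145+y/4)
sc=lambda x,y:(330+(x-405)*90/390,160+y*120/520)
b=lambda x,y:(280+x*70/400,180+(y-380)*50/286)
def tri(a,c):
    o1,d1=ray(T,*a);o2,d2=ray(S,*c)
    k=np.linalg.lstsq(np.c_[d1,-d2],o2-o1,rcond=None)[0]
    p,q=o1+k[0]*d1,o2+k[1]*d2; return (p+q)/2,np.linalg.norm(p-q)
# order: bottle side right/left ; handle side
tw=[t(88,165),t(198,181),t(182,310),t(68,298)]
sw=[sc(675,166),sc(538,164),sc(532,46),sc(658,47)]
for a,c in zip(tw,sw): print(tri(a,c), plane(T,*a,.2).round(4), plane(S,*c,.2).round(4))
P=np.array([plane(T,*a,.2) for a in tw]);Q=np.array([plane(S,*a,.2) for a in sw])
print("centre",P.mean(0),Q.mean(0))
for W in(P,Q):
    ax=(W[0]+W[1]-W[2]-W[3])/2; print("len",np.linalg.norm(ax),"yaw",np.arctan2(ax[1],ax[0]),"w",np.linalg.norm(W[0]-W[1]))
def blob(s,x0,y0,x1,y1,th=45):
    m=(s["color"][y0:y1,x0:x1].max(2)<th).astype(np.uint8)
    n,l,st,c=cv2.connectedComponentsWithStats(m)
    for i in range(1,n):
        if st[i,4]>12: print(st[i], c[i]+[x0,y0])
blob(T,285,185,345,225); print(); blob(S,205,210,270,255)
E
python3 m.py
```

```text
(array([0.63031775, 0.23115175, 0.1970789 ]), np.float64(0.0015928714434714803)) [0.6295 0.2297 0.2   ] [0.6327 0.2307 0.2   ]
(array([0.61820031, 0.14365347, 0.19540243]), np.float64(0.0006914048596621809)) [0.6173 0.1425 0.2   ] [0.622  0.1425 0.2   ]
(array([0.51536995, 0.15714162, 0.19941008]), np.float64(0.009794730479997212)) [0.5144 0.1521 0.2   ] [0.5159 0.162  0.2   ]
(array([0.52437217, 0.24522865, 0.19835923]), np.float64(0.007040371128954708)) [0.5234 0.2413 0.2   ] [0.5257 0.2482 0.2   ]
centre [0.57114608 0.19139565 0.2       ] [0.5740714 0.1958449 0.2      ]
len 0.1050502861671095 yaw -0.1011694239801859 w 0.08798188132384863
len 0.10811766592127377 yaw -0.17224524445300282 w 0.08889469166683472
[39 13  9  9 68] [328.02941176 201.94117647]
[17 20  6  5 20] [304.4 206.8]

[39  9  8  9 51] [247.68627451 223.11764706]
[11 15 12 10 96] [221.20833333 229.26041667]
[  9  25  49  19 266] [237.58270677 244.70676692]
```

```bash
cat >> m.py <<'E'
print("start",tri((304.4,206.8),(247.69,223.12)),plane(T,304.4,206.8,.076))
print("stop",tri((328.03,201.94),(221.2,229.26)),plane(T,328.03,201.94,.087))
E
python3 m.py|tail -2; python3 -c "
from h import *
s=manip.snapshot('wrist');print(s['mount'],s['fovy'],s['cx'],s['cy'])"
```

```text
start (array([ 0.58464871, -0.18546555,  0.07449787]), np.float64(0.0004210641371690943)) [ 0.58443373 -0.18512713  0.076     ]
stop (array([ 0.60194919, -0.26768646,  0.07707421]), np.float64(0.0005618061486445212)) [ 0.60035166 -0.26652876  0.087     ]
[[-1.61397342e-04 -9.61521750e-01 -2.74728772e-01  6.92771947e-02]
 [ 9.99999909e-01 -2.63787834e-04  3.35750827e-04  7.64350116e-04]
 [-3.95301831e-04 -2.74728693e-01  9.61521705e-01 -7.06476543e-02]
 [ 0.00000000e+00  0.00000000e+00  0.00000000e+00  1.00000000e+00]] 64.10741860971223 279.57981353807133 214.75338277310138
```

step_arm(moves=[0,0.75,0.95,0.4,-0.17,0,0.75,0.95,0.4,-0.17,0,0.75,0.95,0.4,-0.17,0,0.75,0.95,0.4,-0.17,0,0.75,0.95,0.4,-0.17])

```text
t: 0.78
tcp_pos: [0.4047, -0.3787, 0.3855]
tool_rot: [0.998, -0.056, 0.001, 0.001]
force: [-0.1, -0.3, 0.5]
finger_gap: 0.002
gripper_force: 0.0
```

step_arm(moves=[0,0.75,0.95,0,0,0,0.75,0.95,0,0,0,0.75,0.95,0,0,0,0.75,0.95,0,0,0,0.75,0.95,0,0,0,0.75,0.95,0,0])

```text
t: 1.52
tcp_pos: [0.552, -0.1925, 0.3832]
tool_rot: [0.998, -0.059, -0.001, 0.0]
force: [-0.5, -0.1, 0.5]
finger_gap: 0.0
gripper_force: 0.0
```

```bash
cat >> h.py <<'E'
from scipy.spatial.transform import Rotation as Ro
def wrist():
    st=manip.sense(); s=manip.snapshot("wrist"); M=np.array(s["mount"])
    A=np.eye(4); A[:3,:3]=Ro.from_quat(st["tool_rot"]).as_matrix(); A[:3,3]=st["tcp_pos"]
    C=np.linalg.inv(A@M); s["R"],s["t"]=C[:3,:3],C[:3,3]; return st,s
E
python3 - <<'E'
from h import *
import pickle
st,s=wrist(); pickle.dump(s,open("w1.pkl","wb")); cv2.imwrite("pics/w1.png",s["color"])
print(st["t"],st["tcp_pos"],st["tool_rot"],proj(s,[.5845,-.185,.076]))
E
```

```text
1.525 [ 0.55201293 -0.19245069  0.38317996] [ 9.98248118e-01 -5.91609901e-02 -8.07554976e-04  1.40590700e-04] (np.float64(268.50792076488716), np.float64(154.33679203456154))
```

View pics/w1.png

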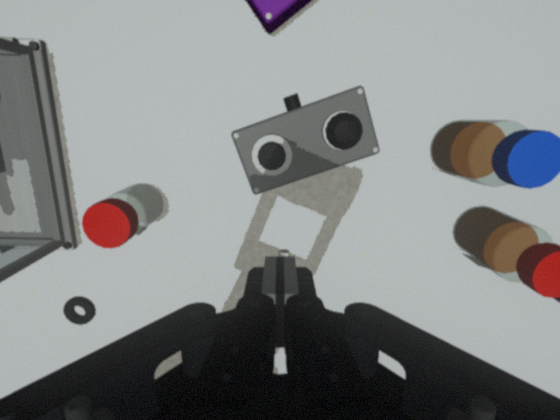

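The wrist view shows the start button at (270,156), matching the prediction of (268.5,154), and the stop button at (344,131). Now I move to the guard.

step_arm(moves=[0,-0.1,0.95,0.1,0,0,-0.1,0.95,0.1,0,0,-0.1,0.95,0.1,0,0,-0.1,0.95,0.1,0])

```text
t: 2.08
tcp_pos: [0.5313, 0.0, 0.4046]
tool_rot: [0.998, -0.058, 0.0, -0.0]
force: [0.4, -0.7, -0.1]
finger_gap: 0.001
gripper_force: 0.0
```

step_arm(moves=[0,-0.1,0.95,0,0,0,-0.1,0.95,0,0,0,-0.1,0.95,0,0,0,-0.1,0.95,0,0,0,-0.1,0.95,0,0])

```text
t: 2.7
tcp_pos: [0.5131, 0.1866, 0.4037]
tool_rot: [0.998, -0.06, -0.0, 0.001]
force: [0.3, -0.1, -1.1]
finger_gap: 0.001
gripper_force: 0.0
```

```bash
python3 - <<'E'
from h import *
import pickle
st,s=wrist(); pickle.dump(s,open("w2.pkl","wb")); cv2.imwrite("pics/w2.png",s["color"])
print(st["t"],st["tcp_pos"],st["tool_rot"],proj(s,[.572,.193,.2]))
E
```

```text
2.7 [0.51305529 0.1866241  0.40365091] [ 9.98211652e-01 -5.97753197e-02 -8.52942501e-06  6.39593206e-04] (np.float64(261.2625806000526), np.float64(134.64656872490718))
```

View pics/w2.png

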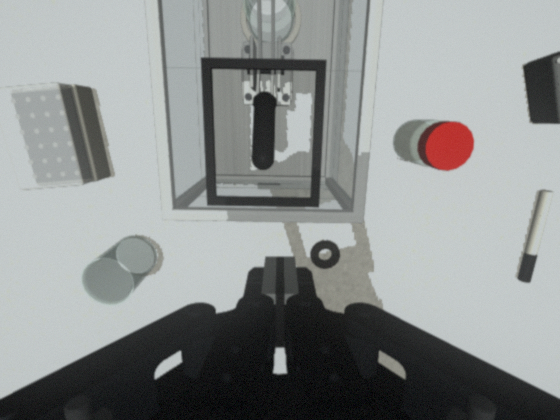

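The window trim is clear: outer corners near (202,59), (326,60), (319,208) and (207,205). The grip runs from (264,97) to (262,168).

```bash
cat > w.py <<'E'
from h import *
def window(s):
    m=(s["color"].max(2)<50).astype(np.uint8); 
    cs,h=cv2.findContours(m,cv2.RETR_CCOMP,cv2.CHAIN_APPROX_NONE)
    for i,c in enumerate(cs):
        if h[0,i,3]>=0 and 3000<cv2.contourArea(c)<60000:
            for nm,k in(("inner",c),("outer",cs[h[0,i,3]])):
                q=cv2.approxPolyDP(cv2.convexHull(k),.04*cv2.arcLength(k,True),True)[:,0]
                P=np.array([plane(s,*p,.201) for p in q]); 
                e=np.roll(P,-1,0)-P; L=np.linalg.norm(e,axis=1)
                a=np.arctan(e[:,1]/e[:,0]); print(nm,q.tolist(),"c",P.mean(0).round(4),"L",L.round(4),"ang",a.round(3))
E
python3 - <<'E'
from w import *
import pickle
s=pickle.load(open("w2.pkl","rb")); window(s)
for z in(.18,.19,.2): print("grip",plane(s,263.5,97,z).round(4),plane(s,262,168,z).round(4))
E
```

```text
grip [0.6012 0.1882 0.18  ] [0.5429 0.1973 0.18  ]
grip [0.6005 0.1878 0.19  ] [0.5443 0.1966 0.19  ]
grip [0.5999 0.1875 0.2   ] [0.5456 0.196  0.2   ]
```

```bash
python3 - <<'E'
from h import *
import pickle
s=pickle.load(open("w2.pkl","rb"))
for q in ([(202,59),(326,60),(319,208),(207,205)],[(213,69),(316,69),(310,197),(217,196)]):
    P=np.array([plane(s,*p,.201) for p in q]); e=np.roll(P,-1,0)-P
    print(P.round(4).tolist(),P.mean(0).round(4),np.linalg.norm(e,axis=1).round(4),np.arctan2(e[:,1],e[:,0]).round(3))
a=s["color"].max(2); print(a[130,195:335]); print(a[50:80,240],a[185:215,240])
E
```

```text
[[0.6319, 0.2295, 0.201], [0.6202, 0.1375, 0.201], [0.5066, 0.1527, 0.201], [0.5205, 0.2459, 0.201]] [0.5698 0.1914 0.201 ] [0.0928 0.1146 0.0942 0.1127] [-1.698  3.008  1.423 -0.146]
[[0.6241, 0.2226, 0.201], [0.6149, 0.1455, 0.201], [0.5169, 0.1594, 0.201], [0.5271, 0.2363, 0.201]] [0.5708 0.1909 0.201 ] [0.0776 0.0989 0.0776 0.098 ] [-1.69   3.001  1.44  -0.14 ]
[176 175 175 174 169 172 172 168 139  89  61  55  55  54  53  55  56  50
  64  98 131 137 139 138 139 138 137 139 139 137 137 134 138 140 136 138
 136 134 138 135 136 139 139 140 135 139 139 142 136 138 142 140 141 136
 140 152 176 144  80  43  36  39  39  37  40  38  42  47  41  37  37  33
  39  39  39  43  37  36  40  76 121 137 134 134 137 141 141 139 141 143
 150 168 183 194 202 200 201 198 200 201 200 199 201 200 201 200 201 199
 198 200 202 198 200 200 191 158 142 129  86  60  58  60  58  59  56  56
  62  86 132 150 156 144 127 145 154 157 149 141 138 135]
[152 149 150 151 149 151 144 131  90  57  47  49  46  50  51  48  50  45
  56  93 124 136 138 139 137 137 135 140 137 137] [167 167 158 164 170 173 172 174 173 172 158 110  66  54  52  54  55  53
  55  59  90 142 147 128 122 132 150 155 152 155]
```

step_arm(moves=[0,0.265,0.025,0,0,0,0.265,0.025,0,0,0,0.265,0.025,-0.25,0,0,0.265,0.025,-0.4,0,0,0.265,0.025,-0.5,0,0,0.265,0.025,-0.5,0])

```text
t: 3.5
tcp_pos: [0.5645, 0.1912, 0.3023]
tool_rot: [0.998, -0.06, -0.002, 0.001]
force: [-0.5, -1.3, 0.1]
finger_gap: -0.001
gripper_force: 0.0
```

```bash
python3 - <<'E'
from h import *
import pickle
st,s=wrist(); cv2.imwrite("pics/w3.png",s["color"]); print(st["t"],st["tcp_pos"],st["force"])
E
```

```text
3.5 [0.56453505 0.19121085 0.30228883] [-0.5318703  -1.34298881  0.05707934]
```

View pics/w3.png

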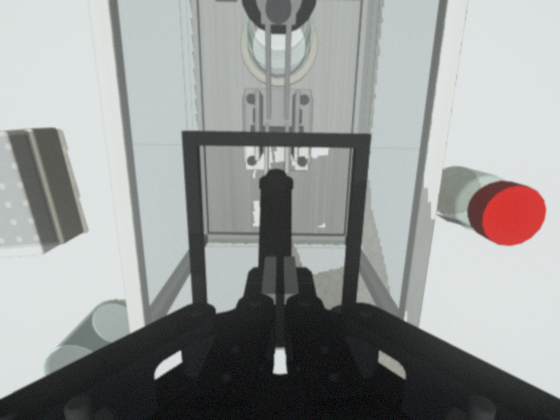

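The fingertips (281,270) are centred across the window and sit over the grip. Now I press in small steps.

step_arm(moves=[0,0,0,-0.05,0,0,0,0,-0.09,0,0,0,0,-0.13,0,0,0,0,-0.17,0,0,0,0,-0.2,0,0,0,0,-0.22,0,0,0,0,-0.24,0,0,0,0,-0.26,0,0,0,0,-0.26,0])

```text
t: 4.68
tcp_pos: [0.565, 0.1936, 0.2519]
tool_rot: [0.998, -0.059, -0.0, -0.0]
force: [-1.4, -0.7, 1.9]
finger_gap: -0.001
gripper_force: 0.8
```

step_arm(moves=[0,0,0,-0.015,0,0,0,0,-0.03,0,0,0,0,-0.04,0,0,0,0,-0.045,0])

```text
t: 5.18
tcp_pos: [0.5642, 0.1936, 0.243]
tool_rot: [0.998, -0.059, -0.002, -0.0]
force: [-4.5, 0.5, 7.3]
finger_gap: -0.003
gripper_force: 3.3
```

```bash
python3 - <<'E'
from h import *
st,s=wrist(); cv2.imwrite("pics/w4.png",s["color"]); print(st["t"],st["tcp_pos"],st["force"])
E
```

```text
5.175 [0.56424198 0.19364495 0.2430389 ] [-4.47313083  0.48569344  7.25662443]
```

View pics/w4.png

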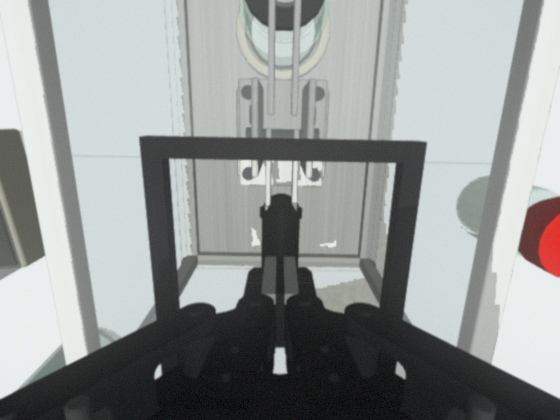

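The foot is now over the bottle mouth (285,10). I keep pressing until the force rises at the stop.

step_arm(moves=[0,0,0,-0.008,0,0,0,0,-0.015,0,0,0,0,-0.015,0])

```text
t: 5.6
tcp_pos: [0.5641, 0.1937, 0.2414]
tool_rot: [0.998, -0.059, -0.001, -0.0]
force: [-6.1, 0.9, 13.8]
finger_gap: 0.001
gripper_force: 6.5
```

step_arm(moves=[0,0,0,-0.01,0,0,0,0,-0.02,0,0,0,0,-0.02,0])

```text
t: 5.98
tcp_pos: [0.5641, 0.1938, 0.241]
tool_rot: [0.998, -0.059, -0.001, -0.0]
force: [-11.4, -0.9, 30.9]
finger_gap: -0.0
gripper_force: 15.7
```

The force rose sharply while the arm moved only 0.4 mm, so the handle is on its stop. I hold briefly, then lift straight up and look.

step_arm(moves=[0,0,0,0,0,0,0,0,0,0,0,0,0,0.1,0,0,0,0,0.3,0,0,0,0,0.6,0,0,0,0,0.8,0,0,-0.25,0,0.8,0,0,-0.25,0,0.8,0])

```text
t: 6.98
tcp_pos: [0.5118, 0.1933, 0.3954]
tool_rot: [0.998, -0.059, -0.002, 0.0]
force: [0.2, -0.5, 0.0]
finger_gap: 0.001
gripper_force: 0.0
```

```bash
python3 - <<'E'
from h import *
st,s=wrist(); print(st["t"],st["tcp_pos"],st["force"])
S=manip.snapshot("scene")["color"]
b=cv2.resize(S[160:280,330:420],(225,300),interpolation=cv2.INTER_CUBIC)
im=np.zeros((420,790,3),np.uint8); im[:,:560]=s["color"]; im[:300,562:787]=b; cv2.imwrite("pics/w5.png",im)
c=np.array([.5703,.191]);u=np.array([.9906,-.1366])
for n,l,z in(("outer end",-39,.16),("press",0,.169),("inner",31,.16)): print(n,proj(s,[*(c+u*l/1000),z]))
E
```

```text
6.975 [0.51179168 0.19327386 0.3954215 ] [ 0.23818818 -0.50995373  0.04670547]
outer end (np.float64(272.4320103563805), np.float64(175.11624611007147))
press (np.float64(272.8551283291249), np.float64(131.7835138837222))
inner (np.float64(273.5513429920152), np.float64(94.26160297851848))
```

View pics/w5.png

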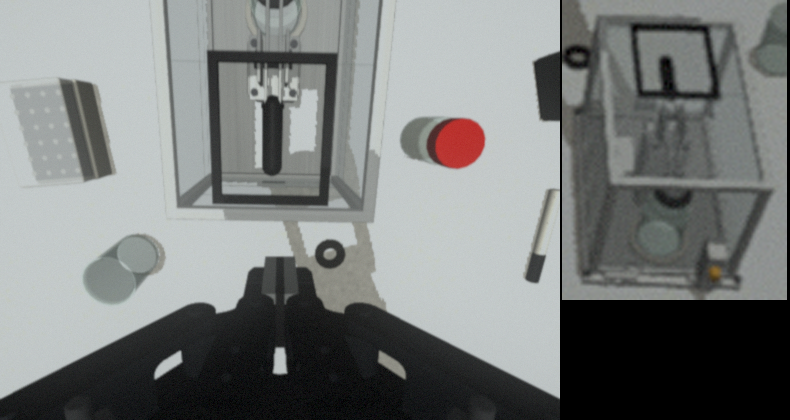

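The handle's ends at (272,175) and (272,96) match the level prediction, and the foot sits on the bottle. On to the start button.

step_arm(moves=[0,0.18,-0.95,0,0,0,0.18,-0.95,0,0,0,0.18,-0.95,0,0,0,0.18,-0.95,0,0])

```text
t: 7.58
tcp_pos: [0.5537, -0.0013, 0.3953]
tool_rot: [0.998, -0.062, 0.001, 0.001]
force: [0.1, -0.0, 0.0]
finger_gap: 0.002
gripper_force: 0.0
```

step_arm(moves=[0,0.18,-0.94,0,0,0,0.18,-0.94,0,0,0,0.18,-0.94,0,0,0,0.18,-0.94,-0.4,0,0,0.18,-0.94,-0.8,0,0,0.18,-0.94,-0.8,0,0,0.18,-0.94,-0.8,0])

```text
t: 8.45
tcp_pos: [0.5865, -0.1835, 0.2322]
tool_rot: [0.998, -0.059, -0.003, -0.002]
force: [0.6, 0.5, 0.2]
finger_gap: -0.001
gripper_force: 0.0
```

```bash
python3 - <<'E'
from h import *
import pickle
w=pickle.load(open("w1.pkl","rb")); m=(w["color"].max(2)<50).astype(np.uint8)[135:175,250:290]
n,l,S,c=cv2.connectedComponentsWithStats(m); 
for i in range(1,n):
    if S[i,4]>100: p=c[i]+[250,135]; print(p,plane(w,*p,.076))
st,s=wrist(); print(st["t"],st["tcp_pos"],st["force"]); cv2.imwrite("pics/w6.png",s["color"])
E
```

```text
[276.12454212 157.80586081] [ 0.57968966 -0.19296187  0.076     ]
8.45 [ 0.58654423 -0.18350532  0.23218279] [0.64050084 0.54951641 0.22756946]
```

View pics/w6.png

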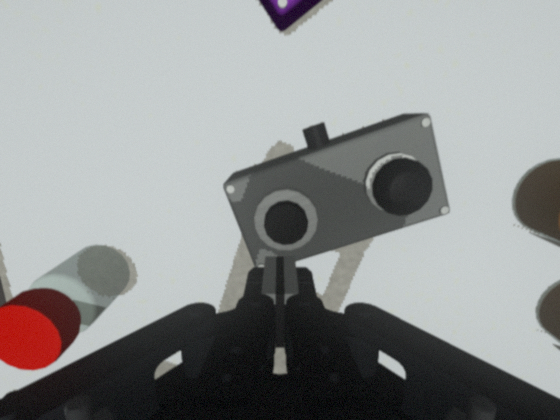

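The start button is at (286,223), just ahead of the fingertips.

```bash
python3 - <<'E'
from h import *
st,s=wrist(); print(st["tcp_pos"],plane(s,286,223,.076), plane(s,401,187,.087))
E
```

```text
[ 0.58793354 -0.18422739  0.23476105] [ 0.58508762 -0.1893092   0.076     ] [ 0.60441476 -0.2678304   0.087     ]
```

step_arm(moves=[0,-0.015,-0.015,-0.2,0,0,-0.015,-0.015,-0.35,0,0,-0.015,-0.015,-0.4,0,0,-0.015,-0.015,-0.43,0,0,-0.015,-0.015,-0.45,0,0,-0.015,-0.015,-0.46,0,0,-0.015,-0.015,-0.465,0,0,-0.015,-0.015,-0.465,0])

```text
t: 9.55
tcp_pos: [0.5855, -0.1881, 0.1439]
tool_rot: [0.998, -0.059, 0.002, 0.001]
force: [3.2, -0.3, 3.9]
finger_gap: -0.001
gripper_force: 2.1
```

step_arm(moves=[0,0,0,-0.01,0,0,0,0,-0.015,0,0,0,0,-0.02,0,0,0,0,-0.02,0])

```text
t: 10.05
tcp_pos: [0.5856, -0.1881, 0.1424]
tool_rot: [0.998, -0.059, 0.002, 0.001]
force: [-1.8, 1.6, 20.1]
finger_gap: -0.002
gripper_force: 10.3
```

The button is fully in: 20 N, against its stop. I hold briefly and release.

step_arm(moves=[0,0,0,0,0,0,0,0,0.1,0,0,0,0,0.4,0,0,0,0,0.8,0,0,0,0,0.8,0,0,0,0,0.8,0])

```text
t: 10.8
tcp_pos: [0.5843, -0.1878, 0.2999]
tool_rot: [0.998, -0.059, 0.001, 0.0]
force: [0.1, 0.1, -0.4]
finger_gap: -0.002
gripper_force: 0.0
```

```bash
python3 - <<'E'
from h import *
st,s=wrist(); print(st["t"],st["tcp_pos"],st["force"])
S=manip.snapshot("scene")["color"]; cv2.imwrite("pics/f.png",cv2.resize(S[150:290,190:430],(800,467),interpolation=cv2.INTER_CUBIC))
E
```

```text
10.8 [ 0.58428765 -0.18775551  0.29990126] [ 0.09816797  0.05096976 -0.42733331]
```

View pics/f.png

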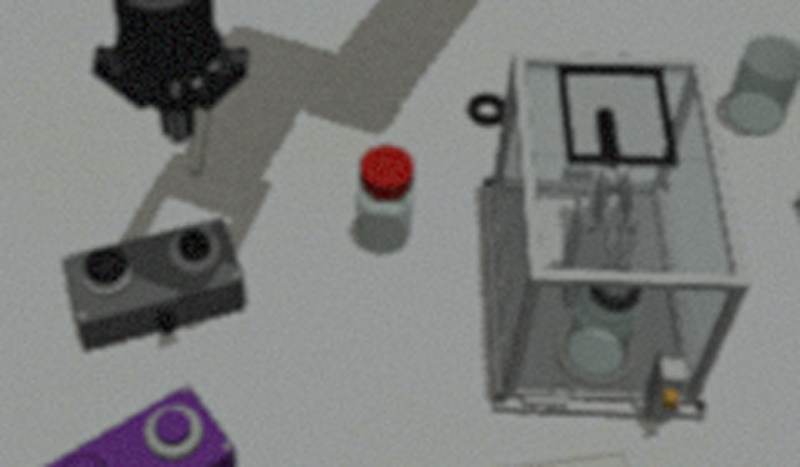

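The start button is out again (192,245), the handle is still down (605,135), the foot is on the bottle (613,292), and the arm is clear.

```bash
python3 -c "
from station import manip; print(manip.sign_off())"
```

```text
the job is handed in; nothing more can be done
None
```

The job is handed in at about 11 s: the clamp handle went down to its stop and the foot sits on the bottle's mouth, then the start button was pressed fully in and released; I saw no contact with the guard, but sign-off returned no verdict.

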